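Hold the chute gate open and push the tube rack through

TASK

Push the tube rack along its chute, past the hinged gate, until its nose is fully home against the end stop. Swing the gate open by pressing its long side rod down with one fingertip, and keep it held open clear of the rack while another finger pushes on the back of the rack's upright rear plate; then let the gate fall shut behind the tubes. Only push the rack, never lift it, and leave the jar, filter and brass fitting where they stand.

Things in the scene. Friction and masses are not known exactly. Their poses are not given: they have to be found in the camera images.
- chute: Fixed aluminium channel, 76 mm wide inside. Origin: on the table, centre line, gate plane. x = way the rack travels, z up. Floor top z = 6 mm; walls 6 mm thick (y = 38 to 44 mm and mirrored), 34 mm high, from x = -290 (open rear) to +117 mm. End stop: face at x = 108 mm, 55 mm high. Bearing blocks on the +y wall at x = -275 and 20 mm rise to z = 74 mm.
- gate (a joint): Angle of the steel gate, rad: 0 shut, 1.05 fully open (stop). Hinge: 10 mm shaft along the chute above its +y wall (chute frame y = 41, z = 64 mm). Leaf: 6 mm thick, at x = 0, bars the chute from z = 40 mm up when shut; its free end swings up (to z = 140 mm). Open beyond 0.75 it clears the tubes. Spring-shut: about 3 N down on the rod holds it open.
- rod_mid (a point): Mid of the gate's press rod, on its axis: round steel, 14 mm across, along the chute outside the +y wall, x = -285 to -12 mm in the chute frame, a crank arm at each end to the shaft. Axis when shut y = 74, z = 83 mm; fully open y = 74, z = 45 mm; y at most 79 between. Pressed down anywhere it opens the gate; a fingertip can slide along it.
- rack: Loose white tube rack, 0.35 kg, in the chute, 4 mm play each side. Origin: underside, mid-length; x to its nose. 190 mm long, 68 wide. Tube block x = 5 to 93 mm, 50 high; behind it a flat base 8 mm thick (passes under the shut gate) and, at the rear, an upright push plate 64 wide, 8 thick, back face x = -95 mm, top z = 75 mm. Fully home: origin at x = 13 mm in the chute frame.
- jar: Bystander: closed jar, 56 mm across, 75 mm tall; origin under its centre.
- filter: Bystander: grey disc filter standing on its spigot, 52 mm across, 46 mm tall; origin under its centre.
- fitting: Bystander: brass fitting, 28 mm across, 48 mm tall, standing; origin under its centre.
Mind the look-alikes: they are no part of the job. Of the things like the rack, leave any that is orange or pink; of the rest the larger one is meant.

How it is judged:
By the outcome, as a careful person would: the job done as asked, in the order asked, and still so for the second after the job is handed in, with the robot touching nothing.
It also fails if it takes over 42 s, if anything falls off the work surface, if the arm or the gripper's body presses on something with over 40 N, if the wrist force passes 120 N, or if a joint passes its speed limit or range.

ROBOT

A 6-joint arm with a two-finger parallel gripper is mounted at the origin on the work surface. World frame = base frame: x ahead of the robot, y to its left, z up, the work surface at z = 0. Lengths are in m, angles in rad, forces in N, time in s.
With the tool pointing down it reaches from about 0.35 to 0.725 m from the base axis. Payload 6 kg.
Tool frame: the origin (TCP) lies at the centre of the arm's flange, where the gripper is bolted on; the fingertips stand 173 mm ahead of it and the grasp point (between the pads) lies 155 mm ahead of it; z points along the fingers, y is the line along which they close (so a half turn about z gives the same grasp; the last joint's range is limited). The gripper opens to 85 mm and grips with 20 to 120 N. Pads are 22 mm wide; open, the fingers measure 114 mm over their backs; the gripper's body (76 mm by 85 mm) begins 54 mm behind the grasp point. The pads swing forward as they close: fully open they stand 13 mm farther back than shut.
Start: joints at [-0.847, 0.04, 0.085, 0, -1.615, -0.334], TCP at [0.228, -0.555, 0.405] pointing down, gripper open.
Joint ranges: [-2.56, 2.56], [-1.29, 2.01], [-1.08, 1.49], [-3.29, 1.98], [-2.81, -0.18], [-2.99, 2.99]. Speed limits (rad/s): [2.57, 2.57, 3.01, 3.14, 3.14, 3.14].

INTERFACE

Orientations are given as a rotation vector (axis times angle).
In Python, from plant import bot, eyes gives the robot as it stands.
- The arm moves only by the tool move_arm, never from a script. Its argument "motion" is a list that holds one entry, the list of rows, each a list of 5 numbers: the shift along the tool's x, y, z in mm, then the turn about the tool's z in rad, then the opening, from 0 (shut) to 1 (fully open). A call has 1 to 20 rows; each row shifts and turns the commanded pose from where the row before left it, along the tool's axes as they then stand; what a row does not reach is not made up. A row lasts 1/10 s, in which the tool goes at most 50 mm and 8.59 degrees, less where a joint would pass 70% of its speed; a pose out of reach is approached as far as the arm can. A call is refused whole if a number of a shift passes 50 or a number of a turn 0.15, either way. A call with a gripper value outside its range is refused whole. The fingers move at their own pace and stop on an object; "grip_force" is the grip in N (left out, the last holds). Time passes only in rows, so rows that do not move let the fingers close. It gives the time, the measured TCP pose, the force, the opening and the grip force at its end, in the units of the state.
- bot.sense(): the state, without advancing time (a new reading comes with each control period).
- eyes.camera(name): name is "scene" or "side" or "wrist"; returns the picture (384x512x3 uint8, blue, green, red); there is no depth.
- eyes.camera_info(name): a dict with "K" (3x3 intrinsics, pixels), "rvec" (rotation vector, rad) and "tvec" (3), from world to camera coordinates, as OpenCV has them; the wrist camera has in their place "hand_eye" (4x4, takes a point from camera to tool coordinates, whose origin is the TCP and whose axes are the flange's). Camera axes: x right, y down, z forward; pixel columns grow to the right and rows downward; lengths in m; the calibration is good to about 2 mm. A picture is of the moment at which its call begins: read the wrist's pose just before it. camera_info takes no time and is no camera call.
- bot.job_done(): hands the job in; it is judged then, once.
The state is a dict: "time": time; "q": joint angles; "qd": joint speeds; "joint_efforts": joint torques, N m; "ee_pos": TCP position; "ee_rot": TCP orientation; "wrist_force": force on the tool from outside, world axes, zero at the start; "ft_torque": the same for the moment, N m; "grip_width": finger opening in m; "grip_force": force on a finger pad.
Only numpy, scipy, OpenCV 4.12 (cv2) and the standard library are available. Lean on these libraries where they do the work, as an engineer would, in place of code of your own. Each camera call takes 0.05 s, during which the arm holds its last target. There are 200 camera calls.

## Working session

There is one attempt and no reset: what is moved stays moved. The work goes in short steps, Python scripts to look and compute and a tool call to move; the robot and the scene stay as the last step left them, time stands still between calls to the robot, and variables do not carry over. Pictures are saved under pics/ and viewed, at most 10 in all, crops included, and the job is handed in when it is done.

Besides the shell and the picture viewer there is one more tool, called after ">>>" as a command line: name --argument value ..., lists and objects as JSON in quotes. move_arm: Moves the arm, as the interface text tells. Its arguments: {"type":"object","properties":{"motion":{"type":"array"},"grip_force":{"type":"number"}},"required":["motion"]}

```bash
mkdir -p pics; ls
python3 - <<'E'
from plant import bot, eyes
import cv2,numpy as np
np.set_printoptions(precision=4,suppress=True)
print(bot.sense())
for n in("scene","side"):
    cv2.imwrite(f"pics/{n}0.png",eyes.camera(n))
for n in("scene","side","wrist"): print(n,eyes.camera_info(n))
E
```

```text
pics
{'time': 0.0, 'q': array([-0.8473,  0.0408,  0.0838, -0.0004, -1.6155, -0.3337]), 'qd': array([ 0.0029, -0.0009,  0.0003,  0.0002, -0.0001, -0.0008]), 'joint_efforts': array([ -0.0002, -36.8193,  34.7411,   6.9324,  -0.0053,  -0.    ]), 'ee_pos': array([ 0.2281, -0.5549,  0.4037]), 'ee_rot': array([ 0.6083, -3.0816, -0.0026]), 'wrist_force': array([ 0.1863, -0.3545, -0.0944]), 'ft_torque': array([-0.0403,  0.001 ,  0.0102]), 'grip_force': 0.0, 'grip_width': 0.08515972514088224}
scene {'K': array([[415.2915,   0.    , 261.0338],
       [  0.    , 415.2915, 194.4034],
       [  0.    ,   0.    ,   1.    ]]), 'rvec': array([ 1.7781,  2.078 , -0.573 ]), 'tvec': array([ 0.0274, -0.4176,  1.144 ])}
side {'K': array([[439.3565,   0.    , 261.2387],
       [  0.    , 439.3565, 198.8079],
       [  0.    ,   0.    ,   1.    ]]), 'rvec': array([ 1.0175, -2.4082,  1.0967]), 'tvec': array([0.4176, 0.29  , 0.6057])}
wrist {'K': array([[307.0262,   0.    , 253.854 ],
       [  0.    , 307.0262, 190.0999],
       [  0.    ,   0.    ,   1.    ]]), 'hand_eye': array([[ 0.0003, -0.9566, -0.2914,  0.0741],
       [ 1.    ,  0.0004, -0.0002,  0.0009],
       [ 0.0003, -0.2914,  0.9566,  0.0303],
       [ 0.    ,  0.    ,  0.    ,  1.    ]])}
```

View pics/scene0.png

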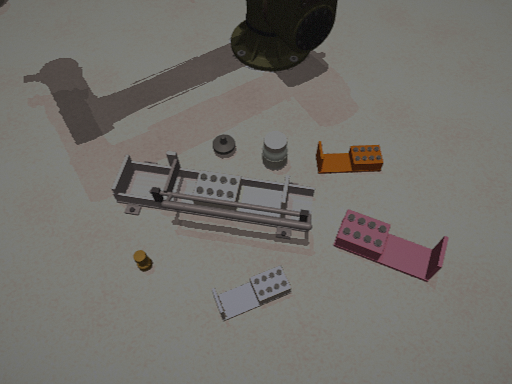

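View pics/side0.png

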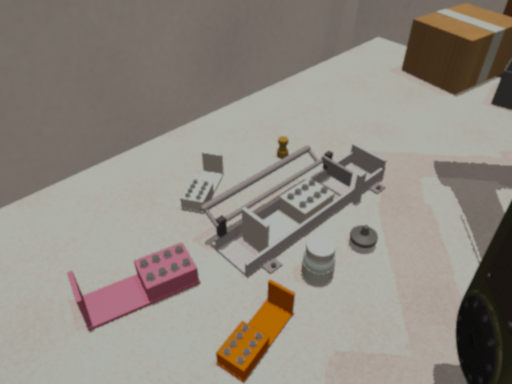

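The scene shows four racks: white in the chute at (240,190), small white at (255,292), orange at (350,158) and pink at (390,245). Orange and pink are excluded. The larger white one is in the chute, with its tubes at (217,187) and its plate at (285,192). The end stop is at the left (122,180), the gate at (172,175), and the rod is on the lower side. I'll confirm in an enlarged crop.

Run:
```python
import cv2
a=cv2.imread("pics/scene0.png")[140:250,105:325]
a=cv2.convertScaleAbs(a,alpha=1.5,beta=10)
cv2.imwrite("pics/c1.png",cv2.resize(a,(792,396),interpolation=cv2.INTER_CUBIC))
a=cv2.imread("pics/side0.png")[140:280,195:395]
a=cv2.convertScaleAbs(a,alpha=1.3,beta=0)
cv2.imwrite("pics/c2.png",cv2.resize(a,(800,560),interpolation=cv2.INTER_CUBIC))
```

```text
(no output)
```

View pics/c1.png

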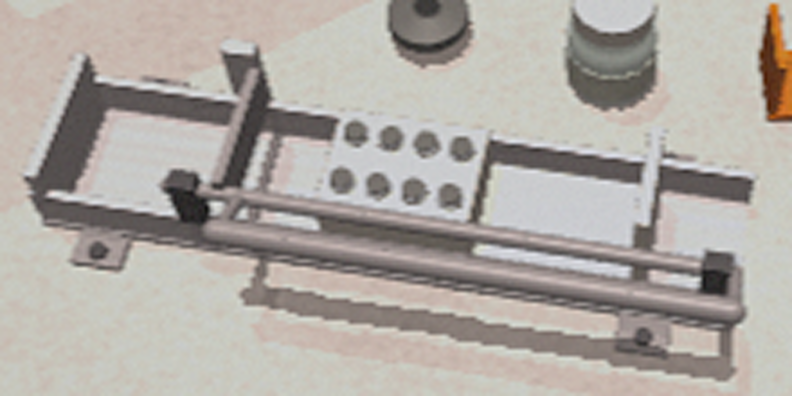

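View pics/c2.png

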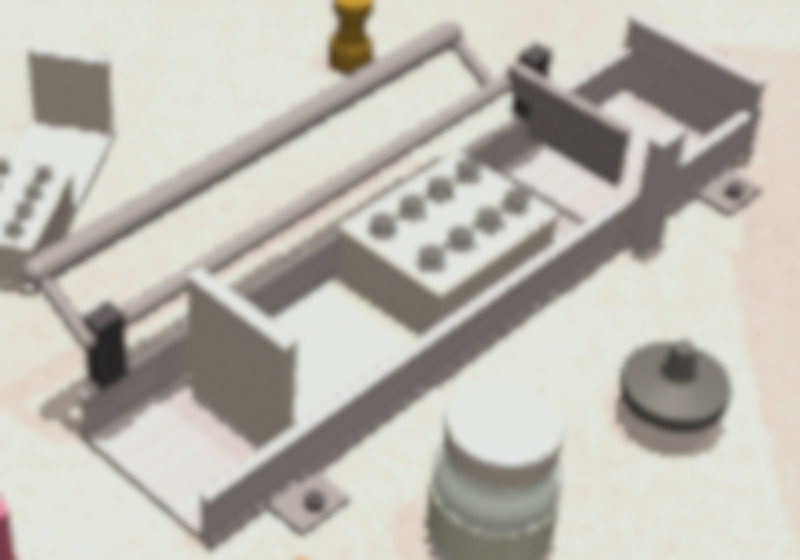

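The crops confirm it: the white rack in the chute is the larger white one. It has 8 tubes, its plate is to the rear, and the gate is ahead of it. Now I'll fit the chute pose from the corner points.

```bash
cat > h.py <<'E'
import numpy as np,cv2
from plant import bot,eyes
from scipy.optimize import least_squares
np.set_printoptions(precision=4,suppress=True)
I={n:eyes.camera_info(n) for n in("scene","side")}
def proj(n,P): return cv2.projectPoints(np.array(P,float).reshape(-1,3),I[n]["rvec"],I[n]["tvec"],I[n]["K"],None)[0].reshape(-1,2)
def ray(n,uv,z):
    R=cv2.Rodrigues(I[n]["rvec"])[0];c=-R.T@I[n]["tvec"]
    d=R.T@np.linalg.inv(I[n]["K"])@np.array([*uv,1.]);return c+d*(z-c[2])/d[2]
def W(p,P):
    P=np.array(P,float)/1000;c,s=np.cos(p[2]),np.sin(p[2])
    return np.c_[p[0]+c*P[:,0]-s*P[:,1],p[1]+s*P[:,0]+c*P[:,1],P[:,2]]
def C(p,w):
    c,s=np.cos(p[2]),np.sin(p[2]);d=np.array(w[:2])-p[:2]
    return np.array([c*d[0]+s*d[1],-s*d[0]+c*d[1]])*1000
c1=lambda u,v:(105+u/3.6,140+v/3.6)
c2=lambda u,v:(195+u/4,140+v/4)
E
cat > fit.py <<'E'
from h import *
S=[((-290,-44,34),c1(753,175)),((117,-44,55),c1(80,55)),((117,44,55),c1(28,180)),((-12,74,83),c1(207,230)),((-285,74,83),c1(740,310))]
D=[((-290,-44,34),c2(205,493)),((-290,-44,0),c2(210,547)),((117,44,55),c2(632,18)),((117,-44,55),c2(763,86)),((-12,74,83),c2(453,35)),((-285,74,83),c2(37,270))]
f=lambda p:np.r_[(proj("scene",W(p,[a for a,_ in S]))-[b for _,b in S]).ravel(),(proj("side",W(p,[a for a,_ in D]))-[b for _,b in D]).ravel()]
b=min((least_squares(f,[.5,0,y],loss='soft_l1') for y in(-3,-1.5,0,1.5)),key=lambda r:r.cost)
print(b.x,f(b.x).reshape(-1,2).round(1).tolist()); p=b.x
np.save("p.npy",p)
for n,uv in(("side",c2(190,270)),("side",c2(293,345)),("scene",c1(660,130)),("scene",c1(645,222))): print(n,C(p,ray(n,uv,.081)))
for n,uv,z in(("scene",c1(340,118),.056),("scene",c1(325,218),.056),("scene",c1(490,130),.056)): print("block",C(p,ray(n,uv,z)))
print("world rod ends, plate",W(p,[(-285,74,83),(-12,74,83),(-235,0,80)]))
for n,uv in(("jar",(275,160)),("filter",(224,150)),("fit",(145,265))): print(n,C(p,ray("scene",uv,0)))
E
python3 fit.py
```

```text
[ 0.5093 -0.1312 -1.5874] [[0.8, -1.4], [-2.2, -1.2], [-2.4, -1.1], [2.6, 0.5], [-2.1, 0.4], [-0.0, 1.6], [-1.1, 0.7], [0.6, -2.7], [0.7, -2.6], [-1.7, -0.7], [-0.8, 0.2]]
side [-232.3701   29.072 ]
side [-231.6399  -36.0088]
scene [-233.1667  -30.7244]
scene [-233.3742   28.4114]
block [-50.6053 -24.0772]
block [-58.7355  41.6048]
block [-136.8431  -30.7049]
world rod ends, plate [[ 0.588   0.1526  0.083 ]
 [ 0.5835 -0.1204  0.083 ]
 [ 0.5132  0.1038  0.08  ]]
jar [-194.5191 -122.4532]
filter [ -74.5343 -130.2429]
fit [ 17.2515 169.6972]
```

```bash
sed -i 's/(-12,74,83),c/(-6,74,83),c/; s/(-285,74,83),c1/(-291,74,83),c1/; s/((-12,74,83),c2/((-6,74,83),c2/; s/((-285,74,83),c2/((-291,74,83),c2/; s/((117,/((111,/g' fit.py
sed -i 's/(117,44,55),c/(111,44,55),c/g;s/(117,-44,55),c/(111,-44,55),c/g' fit.py
cat >> fit.py <<'E'
s=bot.sense();R=cv2.Rodrigues(s["ee_rot"])[0];t=W(p,[(-252,37,0)])[0]
d=t-s["ee_pos"];d[2]=0;print("tool shift mm",R.T@d*1000,"turn",np.arctan2(*(R.T@[np.cos(p[2]),np.sin(p[2]),0])[[1,0]]))
E
python3 fit.py
```

```text
[ 0.509  -0.1327 -1.5904] [[0.1, -1.3], [-0.0, -1.1], [-0.3, -1.0], [-1.3, -0.2], [0.2, 1.0], [0.4, 0.9], [-0.7, 0.1], [-0.4, -1.8], [-0.3, -1.7], [0.8, -2.1], [-2.9, 1.1]]
side [-234.008    28.6336]
side [-233.0872  -36.4448]
scene [-234.6295  -31.1649]
scene [-235.0102   27.97  ]
block [-52.0883 -23.9831]
block [-60.4109  41.6748]
block [-138.3064  -30.8633]
world rod ends, plate [[ 0.5886  0.1508  0.083 ]
 [ 0.5833 -0.1222  0.083 ]
 [ 0.5136  0.1022  0.08  ]]
jar [-195.7134 -122.7801]
filter [ -75.7062 -130.2184]
fit [ 15.2007 169.9892]
tool shift mm [-554.5751  500.2372    0.7156] turn -1.1614126841097387
```

>>> move_arm --motion '[[[-34.5,31.2,0,0,0.75],[-34.5,31.2,0,0,0.75],[-34.5,31.2,0,0,0.75],[-34.5,31.2,0,0,0.75],[-34.5,31.2,0,0,0.75],[-34.5,31.2,0,0,0.75],[-34.5,31.2,0,0,0.75],[-34.5,31.2,0,0,0.75],[-34.5,31.2,0,0,0.75],[-34.5,31.2,0,0,0.75],[-34.5,31.2,0,0,0.75],[-34.5,31.2,0,0,0.75],[-34.5,31.2,0,0,0.75],[-34.5,31.2,0,0,0.75],[-34.5,31.2,0,0,0.75],[-34.5,31.2,0,0,0.75]]]'

```text
time: 1.7
ee_pos: [0.5493, 0.1185, 0.4044]
ee_rot: [0.609, -3.082, -0.0]
wrist_force: [1.5, 0.0, -0.1]
grip_width: 0.0639
grip_force: 0.0
```

>>> move_arm --motion '[[[0,0,10,-0.145,0.75],[0,0,10,-0.145,0.75],[0,0,10,-0.145,0.75],[0,0,10,-0.145,0.75],[0,0,10,-0.145,0.75],[0,0,10,-0.145,0.75],[0,0,10,-0.145,0.75],[0,0,10,-0.145,0.75],[0,0,0,0,0.75]]]'

```text
time: 2.6
ee_pos: [0.5485, 0.1165, 0.3226]
ee_rot: [2.197, -2.241, -0.003]
wrist_force: [-0.5, -0.9, -0.9]
grip_width: 0.0641
grip_force: 0.0
```

```bash
cat > st.py <<'E'
from h import *
p=np.load("p.npy")
def st():
    s=bot.sense();R=cv2.Rodrigues(s["ee_rot"])[0];c=C(p,s["ee_pos"])
    e=np.arctan2(*(R.T@[np.cos(p[2]),np.sin(p[2]),0])[[1,0]])
    print("t",round(s["time"],2),"chute xy",c,"z",s["ee_pos"][2]*1000,"turn left",e,"tool z",R[:,2],"F",s["wrist_force"],"w",s["grip_width"],"q6",s["q"][5])
    return s,R
if __name__=="__main__": st()
E
python3 st.py
python3 - <<'E'
from h import *
for n in("wrist","side"): cv2.imwrite(f"pics/{n}1.png",eyes.camera(n))
E
```

```text
t 2.6 chute xy [-249.9257   34.5968] z 322.56386216286944 turn left -0.0002004662518028581 tool z [-0.0035 -0.001  -1.    ] F [-0.4505 -0.9046 -0.8513] w 0.06407141069196798 q6 -0.5866282753571402
```

View pics/wrist1.png

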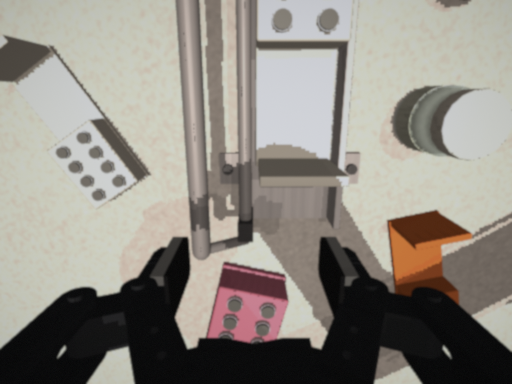

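Wrist view: rod from (188,0) to (200,250), plate top back edge about row 185 between columns 259 and 346. I'll cast rays to locate them relative to the tool.

Run:
```python
from st import *
s,R=st();i=eyes.camera_info("wrist");H=i["hand_eye"]
def w(uv,z):
    d=R@H[:3,:3]@np.linalg.inv(i["K"])@np.array([*uv,1.]);o=s["ee_pos"]+R@H[:3,3]
    P=o+d*(z-o[2])/d[2]; return C(p,P),R.T@(P-s["ee_pos"])*1000
for n,uv,z in(("rodtop",(188,10),.083),("rod",(195,150),.083),("rod",(200,225),.083),("rodend",(201,258),.083),("plate",(259,185),.081),("plate",(346,185),.081),("wall-y rear",(338,223),.034)): print(n,*w(uv,z))
```

```text
t 2.7 chute xy [-249.9617   34.9702] z 324.6310284290223 turn left -0.0052870115876409475 tool z [-0.0005 -0.0004 -1.    ] F [-0.5233  1.088   0.6254] w 0.06399547931433923 q6 -0.5918256902044547
rodtop [-125.5926   74.2547] [124.0582 -40.0703 241.6618]
rod [-211.5426   75.1937] [ 38.1045 -40.5549 241.6255]
rod [-267.7348   74.876 ] [-18.0852 -39.9401 241.6022]
rodend [-295.2863   75.6458] [-45.6404 -40.5642 241.5903]
plate [-237.5256   30.8686] [ 12.3554   3.9059 243.6384]
plate [-237.8403  -32.0135] [ 12.3732  66.7888 243.6719]
wall-y rear [-287.5234  -42.2711] [-37.2748  77.2839 290.6566]
```

>>> move_arm --motion '[[[-8,-2,0,0,0.75],[0,0,15,0,0.75],[0,0,20,0,0.75],[0,0,10,0,0.75],[0,0,5,0,0.75],[0,0,0,0,0.75],[0,0,4,0,0.75],[0,0,4,0,0.75],[0,0,4,0,0.75],[0,0,0,0,0.75]]]'

```text
time: 3.7
ee_pos: [0.5509, 0.1245, 0.2621]
ee_rot: [2.197, -2.244, -0.001]
wrist_force: [-0.4, 0.4, 0.1]
grip_width: 0.064
grip_force: 0.0
```

```bash
python3 st.py
python3 - <<'E'
from h import *
a=eyes.camera("wrist");b=eyes.camera("side")[100:290,190:400]
cv2.imwrite("pics/m2.png",np.hstack([cv2.resize(a,(400,300)),cv2.resize(b,(332,300))]))
E
```

```text
t 3.7 chute xy [-257.9425   36.8485] z 262.0868562959471 turn left -0.0015798344827300437 tool z [-0.0009 -0.0001 -1.    ] F [-0.3796  0.4057  0.1029] w 0.06400547241062493 q6 -0.5984571322282307
```

View pics/m2.png

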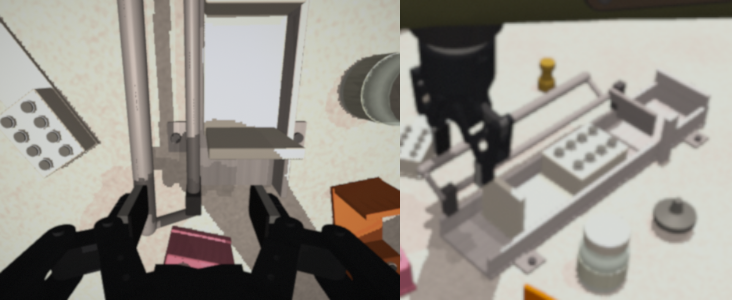

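Run:
```python
from st import *
s,R=st();i=eyes.camera_info("wrist");H=np.linalg.inv(i["hand_eye"])
for q in[(11,-32,170),(11,-46,170),(11,-32,160),(11,-39,160)]:
    c=H@np.array([*(np.array(q)/1000),1]);u=i["K"]@c[:3];print(q,u[:2]/u[2]/1.28)
cv2.imwrite("pics/c3.png",cv2.resize(eyes.camera("wrist")[180:340,80:400],(800,400),interpolation=cv2.INTER_CUBIC))
```

```text
t 3.8 chute xy [-257.9558   37.0115] z 262.72786395944973 turn left -0.001459719323995951 tool z [-0. -0. -1.] F [-0.4849 -0.1639 -0.4418] w 0.06411990139569539 q6 -0.5983841453955959
(11, -32, 170) [147.4444 178.5647]
(11, -46, 170) [125.3326 178.5546]
(11, -32, 160) [144.0171 185.4907]
(11, -39, 160) [132.2178 185.4852]
```

View pics/c3.png

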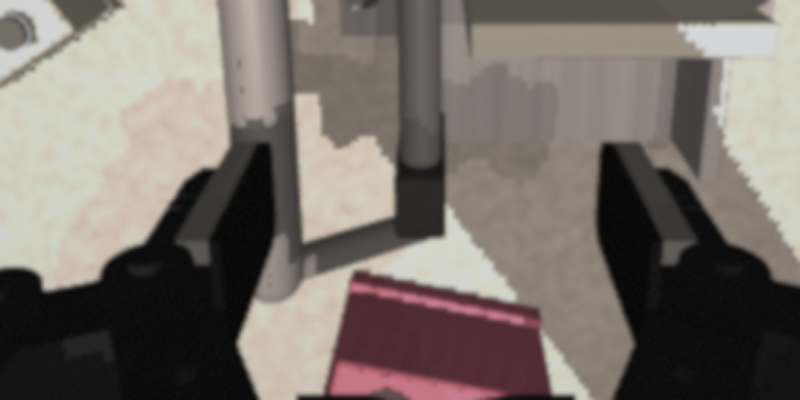

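>>> move_arm --motion '[[[0,-2,0,0,0.8],[0,0,3,0,0.8],[0,0,5,0,0.8],[0,0,5,0,0.8],[0,0,5,0,0.8],[0,0,3,0,0.8],[0,0,0,0,0.8]]]'

```text
time: 4.55
ee_pos: [0.5528, 0.1244, 0.2408]
ee_rot: [2.197, -2.244, -0.001]
wrist_force: [1.0, -0.4, 1.7]
grip_width: 0.0683
grip_force: 1.0
```

>>> move_arm --motion '[[[0,0,4,0,0.8],[0,0,4,0,0.8],[0,0,2,0,0.8],[0,0,0,0,0.8]]]'

```text
time: 4.95
ee_pos: [0.5529, 0.1244, 0.2311]
ee_rot: [2.197, -2.244, -0.001]
wrist_force: [0.7, 0.5, 2.4]
grip_width: 0.0683
grip_force: 1.0
```

```bash
python3 st.py
python3 - <<'E'
from h import *
a=eyes.camera("wrist");b=eyes.camera("side")[90:290,190:400]
cv2.imwrite("pics/m3.png",np.hstack([cv2.resize(a,(400,300)),cv2.resize(b,(315,300))]))
E
```

```text
t 4.95 chute xy [-257.9688   38.8403] z 231.10310588455138 turn left -0.0014522993207527503 tool z [-0.0009 -0.0001 -1.    ] F [0.7129 0.5    2.4057] w 0.0683374659438552 q6 -0.596242126530043
```

View pics/m3.png

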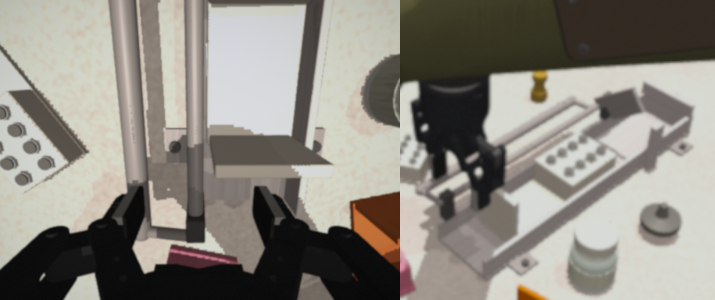

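The pictures show the finger on the rod, the gate leaf already lifted (about (625,100)), and the other finger behind the plate. I'll press on to the stop.

>>> move_arm --motion '[[[0,0,4,0,0.8],[0,0,4,0,0.8],[0,0,2,0,0.8],[0,0,0,0,0.8]]]'

```text
time: 5.45
ee_pos: [0.5528, 0.1244, 0.221]
ee_rot: [2.197, -2.244, -0.001]
wrist_force: [-3.3, -0.5, 3.8]
grip_width: 0.0687
grip_force: 1.6
```

>>> move_arm --motion '[[[0,0,2,0,0.8],[0,0,2,0,0.8],[0,0,0,0,0.8]]]'

```text
time: 5.75
ee_pos: [0.5532, 0.1245, 0.2181]
ee_rot: [-2.198, 2.244, -0.0]
wrist_force: [-2.8, -0.1, 5.2]
grip_width: 0.0682
grip_force: 2.4
```

```bash
python3 st.py
python3 - <<'E'
from h import *
cv2.imwrite("pics/s4.png",cv2.resize(eyes.camera("side")[90:290,190:400],(630,600),interpolation=cv2.INTER_CUBIC))
E
```

```text
t 5.75 chute xy [-258.0076   39.0771] z 218.1188526075992 turn left -0.0012619669870002248 tool z [ 0.0005  0.     -1.    ] F [-2.8314 -0.1005  5.2064] w 0.06822264103242068 q6 -0.5962459586828981
```

View pics/s4.png

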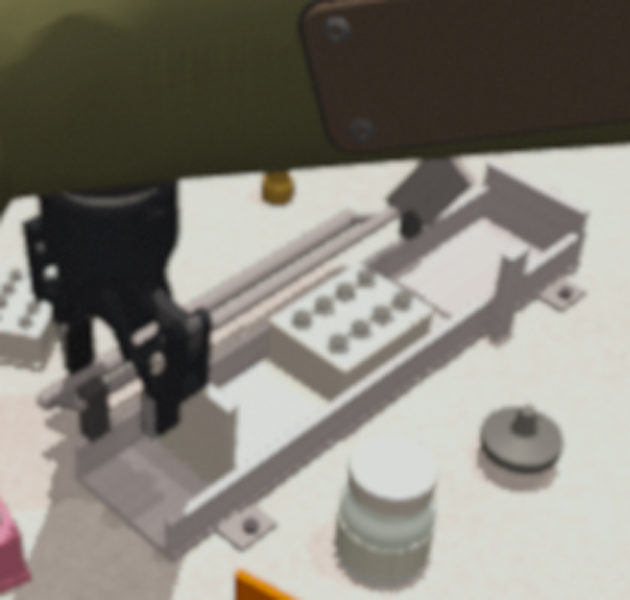

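The gate is raised well clear of the chute at (430,190). The push finger is behind the plate at (165,420). I'll check the rod height numerically.

Run:
```python
from st import *
print("obs",(190+352/3,90+215/3),(190+42/3,90+400/3))
for z in(45,50,55,60): print(z,proj("side",W(p,[(-6,74,z),(-291,74,z)])).tolist())
```

```text
obs (307.3333333333333, 161.66666666666669) (204.0, 223.33333333333334)
45 [[307.5308899467833, 161.22561321280494], [202.92352780678885, 223.90470300327922]]
50 [[307.7266667053591, 159.3574366525433], [202.7233588544242, 221.9472440685655]]
55 [[307.92381252245855, 157.47619601326556], [202.52152799613773, 219.97353329980498]]
60 [[308.12234180912145, 155.58175377933009], [202.31801444865212, 217.98336745662706]]
```

>>> move_arm --motion '[[[4,0,0,0,0.8],[4,0,0,0,0.8],[5,0,0,0,0.8],[7,0,0,0,0.8],[7,0,0,0,0.8],[7,0,0,0,0.8],[7,0,0,0,0.8],[7,0,0,0,0.8],[7,0,0,0,0.8],[7,0,0,0,0.8],[4,0,0,0,0.8],[0,0,0,0,0.8]]]'

```text
time: 7.0
ee_pos: [0.5519, 0.058, 0.2181]
ee_rot: [-2.197, 2.245, -0.001]
wrist_force: [0.7, 2.6, 4.5]
grip_width: 0.0681
grip_force: 2.2
```

```bash
python3 st.py
```

```text
t 7.0 chute xy [-191.5355   39.1207] z 218.10476760589847 turn left -0.0019417370302777003 tool z [ 0.001   0.0002 -1.    ] F [0.7252 2.5628 4.4709] w 0.06807174866697784 q6 -0.48839614791517455
```

>>> move_arm --motion '[[[4,0,0,0,0.8],[7,0,0,0,0.8],[7,0,0,0,0.8],[7,0,0,0,0.8],[7,0,0,0,0.8],[7,0,0,0,0.8],[7,0,0,0,0.8],[7,0,0,0,0.8],[7,0,0,0,0.8],[7,0,0,0,0.8],[7,0,0,0,0.8],[7,0,0,0,0.8],[4,0,0,0,0.8],[0,0,0,0,0.8]]]'

```text
time: 8.4
ee_pos: [0.5501, -0.0267, 0.2181]
ee_rot: [-2.198, 2.244, -0.001]
wrist_force: [0.9, 1.2, 6.0]
grip_width: 0.0683
grip_force: 2.5
```

```bash
python3 st.py
```

```text
t 8.4 chute xy [-106.8348   38.9538] z 218.09772942978907 turn left -0.001430240865552822 tool z [ 0.0008  0.0002 -1.    ] F [0.9404 1.2304 5.9768] w 0.06825448831237642 q6 -0.33747392849969804
```

>>> move_arm --motion '[[[3,0,0,0,0.8],[3,0,0,0,0.8],[2,0,0,0,0.8],[2,0,0,0,0.8],[0,0,0,0,0.8]]]'

```text
time: 8.9
ee_pos: [0.5499, -0.0362, 0.2181]
ee_rot: [-2.198, 2.243, -0.0]
wrist_force: [0.9, 4.3, 6.0]
grip_width: 0.0683
grip_force: 3.3
```

>>> move_arm --motion '[[[1,0,0,0,0.8],[1,0,0,0,0.8],[1,0,0,0,0.8],[0,0,0,0,0.8]]]'

```text
time: 9.3
ee_pos: [0.5498, -0.0391, 0.2181]
ee_rot: [-2.198, 2.243, 0.0]
wrist_force: [1.1, 5.4, 6.3]
grip_width: 0.0683
grip_force: 3.5
```

>>> move_arm --motion '[[[1,0,0,0,0.8],[0,0,0,0,0.8]]]'

```text
time: 9.5
ee_pos: [0.5498, -0.0396, 0.2181]
ee_rot: [-2.197, 2.243, 0.001]
wrist_force: [1.1, 8.3, 6.3]
grip_width: 0.0684
grip_force: 5.2
```

>>> move_arm --motion '[[[1,0,0,0,0.8],[0,0,0,0,0.8]]]'

```text
time: 9.7
ee_pos: [0.5498, -0.0399, 0.2181]
ee_rot: [-2.196, 2.242, 0.003]
wrist_force: [-0.7, 12.8, 7.6]
grip_width: 0.0684
grip_force: 7.4
```

>>> move_arm --motion '[[[1,0,0,0,0.8],[0,0,0,0,0.8]]]'

```text
time: 9.9
ee_pos: [0.5498, -0.0402, 0.2181]
ee_rot: [-2.195, 2.241, 0.004]
wrist_force: [-1.8, 16.5, 8.1]
grip_width: 0.0682
grip_force: 9.1
```

```bash
python3 st.py
```

```text
t 9.9 chute xy [-93.3166  38.9284] z 218.14118956186553 turn left -0.0009210112808773656 tool z [ 0.0015  0.0051 -1.    ] F [-1.7732 16.5015  8.0555] w 0.06819288271571994 q6 -0.3091143260276461
```

Position has stalled at the expected home x (-93) with force rising, so the rack is against the stop. I'll back off, then raise the tool so the gate closes gently.

>>> move_arm --motion '[[[-3,0,0,0,0.8],[-4,0,0,0,0.8],[-5,0,0,0,0.8],[0,0,0,0,0.8],[0,0,-6,0,0.8],[0,0,-6,0,0.8],[0,0,-6,0,0.8],[0,0,-6,0,0.8],[0,0,-6,0,0.8],[0,0,-6,0,0.8],[0,0,-6,0,0.8],[0,0,-10,0,0.8],[0,0,-20,0,0.8],[0,0,-30,0,0.8],[0,0,-30,0,0.8],[0,0,0,0,0.8]]]'

```text
time: 11.5
ee_pos: [0.5504, -0.0307, 0.3556]
ee_rot: [-2.194, 2.24, -0.009]
wrist_force: [-0.2, -0.3, -0.1]
grip_width: 0.0683
grip_force: 0.0
```

```bash
python3 st.py
python3 - <<'E'
from h import *
a=eyes.camera("side")[110:290,190:400];b=eyes.camera("scene")[120:280,100:330]
cv2.imwrite("pics/f.png",np.hstack([cv2.resize(a,(385,330),interpolation=cv2.INTER_CUBIC),cv2.resize(b,(415,330),interpolation=cv2.INTER_CUBIC)]))
E
```

```text
t 11.5 chute xy [-102.7727   39.3607] z 355.6120190668163 turn left -0.0013319416439290033 tool z [ 0.0084  0.0004 -1.    ] F [-0.1879 -0.3097 -0.0627] w 0.06826845993810172 q6 -0.33041603828922655
```

View pics/f.png

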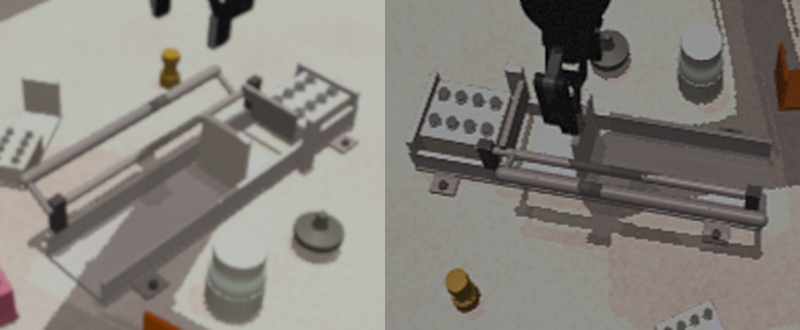

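The rack's tube block sits against the end stop, left at (470,105). The gate is shut behind the tubes, and the jar, filter and fitting are standing. The robot is clear, so I'll hand in.

Run:
```python
from st import *
print(C(p,ray("side",(190+203/1.833,110+117/1.833),.081)))
print(bot.job_done())
```

```text
[-85.2729  24.5027]
the job is handed in; nothing more can be done
None
```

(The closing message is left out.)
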